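# Slide a tile under the leaf spring of a carving jig

### The job

Load the terracotta tile into the carving jig: with the fingertips, press the tile down firmly so that its sprung yellow bed sinks, and keeping it pressed slide it along the bed under the steel bar and its leaf spring until it is fully home against the wooden end stop. Then let go and move clear, leaving the tile flat and held down by the spring. Do not grasp, lift or tip the tile, and leave the other things on the bench where they are.

Things in the scene. Friction and masses are not known exactly. Their poses are not given: they have to be found in the camera images.
- jig: Fixed carving jig: white base 350 x 150 x 12 mm on the bench, origin under its centre at bench level, z up. The tile slides along its +x (away from the robot, turned up to 30 degrees). Wooden rails along x at y = +-47 to +-65 mm, top 34 mm above the bench. The tile is home with its centre at jig x = 25 mm; its rear half is then still in the open before the bar.
- tile: Terracotta tile 140 (its x, along the channel) x 90 x 12 mm, about 0.3 kg, origin at the centre of its underside. Starts flat on the bed between the rails (2 mm play each side), centre at jig x = -90 to -55 mm, top 42 mm above the bench: 4 mm too high for the bar. Slides very easily on bed, bar and spring (friction about 0.1), not so under the fingertips.
- bed (a joint): How far the sprung yellow bed (jig x = -152 to 92 mm, 88 mm wide) is pressed down, in m: 0 = up (top 30 mm above the bench), 0.006 = on its stop (tile top then at 36 mm). It sinks level. About 4 N on the tile starts it, 10 N brings it to its stop; 14 to 20 N is a good push while sliding. The tile clears the bar from 0.004.
- leaf (a joint): Angle of the steel leaf spring, in rad: 0 = at rest, grows as its tip is lifted; 0.13 to 0.2 with the tile under it. 42 mm wide, hinged just behind the bar (jig x = 40 mm), slopes down towards +x, tip at jig x = 77 mm, 31 mm above the bench at rest. It presses on the tile with about 4 N.
- bar_front (a point): Middle of the lower near edge of the dark steel bar across the channel (jig x = 26 mm, 38 mm above the bench). The bar is 14 mm along x, 130 mm along y, its top 58 mm above the bench.
- stop_face (a point): Point on the face of the wooden end stop that the tile's front end must meet (jig x = 95 mm, y = 0, 30 mm above the bench; the stop's top is at 42 mm).
- cup: Bystander: blue ceramic mug, 72 mm across, 90 mm high, origin under its centre.
- glaze_jar: Bystander: blue jar with white lid, 60 mm across, 85 mm high, origin under its centre.
- spatula: Bystander: spatula with a pale wooden handle, 190 mm long, lying on the bench.
- brush: Bystander: brush with a wooden handle, 180 mm long, lying on the bench.
- spare_tile: Bystander: small white tile, 100 x 60 x 12 mm, lying flat on the bench on the robot's side of the jig.
- clay_cone: Bystander: pale cone, 48 mm across the foot, 55 mm high, standing beside the jig.
- sanding_block: Bystander: cork sanding block, 70 x 35 x 25 mm, lying beside the jig.
Mind the look-alikes: they are no part of the job. What is meant by the tile is not purple, and is the larger of those in its own colour.

How it is judged:
On the way, in this order (a step that is already met when the one before it is completed fails the run):
1. the fingers press the tile down, sinking the bed, while its front end is still before the bar or just under it (value of joint bed above 0.003 m and contact force between the fingers and tile above 4 N and x of tile in the frame of jig below -0.03 m).
2. the tile, pressed by the fingers, lifts the leaf spring as it passes under it (value of joint leaf above 0.08 rad and value of joint bed above 0.0025 m and contact force between the fingers and tile above 2 N).
At the end, for the whole second after the job is handed in: The tile lies flat (within 3 degrees) and at rest in the channel, its front end within about 4.5 mm of the end stop, under the bar and with the leaf spring lifted and pressing on it, the bed still held at least 2.5 mm down, and the robot clear (x of tile in the frame of jig between 0.0205 and 0.029 m and y of tile in the frame of jig between -0.005 and 0.005 m and z of tile in the frame of jig between 0.021 and 0.0285 m and angle between tile's own z axis and vertical below 0.05 rad and angle between the x axis of tile and the x axis of jig, either way round below 0.06 rad and value of joint leaf above 0.08 rad and value of joint bed above 0.0025 m and linear speed of tile below 0.01 m/s); the robot touches nothing.
It fails at once if the tile is lifted off the bed or out of the channel (underside more than 8 mm above the raised bed) (z of tile in the frame of jig above 0.038 m).
It fails at once if the tile is tipped by more than 14 degrees (angle between tile's own z axis and vertical above 0.25 rad).
It fails at once if any of the bystanders is moved by more than 25 mm (distance of any of cup, glaze_jar, spatula, brush, spare_tile, clay_cone, sanding_block from where it was at the start of the episode above 0.025 m).
It also fails if it takes over 38 s, if anything falls off the work surface, if the arm or the gripper's body presses on something with over 40 N, if the wrist force passes 120 N, or if a joint passes its speed limit or range.

### The arm

A 6-joint arm with a two-finger parallel gripper is mounted at the origin on the work surface. World frame = base frame: x ahead of the robot, y to its left, z up, the work surface at z = 0. Lengths are in m, angles in rad, forces in N, time in s.
With the tool pointing down it reaches from about 0.375 to 0.925 m from the base axis. Payload 5.7 kg.
Tool frame: the origin (TCP) lies between the finger pads; the fingertips stand r.nose_length ahead of it and the grasp point (between the pads) lies 11 mm behind it (r.nose_length is the distance from the TCP to the fingertips, in m); z points along the fingers, y is the line along which they close (so a half turn about z gives the same grasp; the last joint's range is limited). The gripper opens to 85 mm and grips with 20 to 120 N. Pads are 22 mm wide; open, the fingers measure 114 mm over their backs; the gripper's body (76 mm by 85 mm) begins 54 mm behind the grasp point. The pads swing forward as they close: fully open they stand 13 mm farther back than shut.
Start: joints at [1.029, 0.359, 1.51, -0, 1.272, -0.115], TCP at [0.248, 0.546, 0.239] pointing down, gripper open.
Joint ranges: [-2.97, 2.97], [-1.01, 2.36], [0.21, 2.38], [-0.96, 4.11], [0.2, 2.71], [-2.98, 2.98]. Speed limits (rad/s): [2.39, 2.39, 3.14, 3.14, 3.14, 3.14].

### API

Orientations are given as a rotation vector (axis times angle).
In Python, from rig import r, fingers, viewer gives the robot as it stands. Calls block until the motion is done:
- r.goto(position, orientation): joint-space move of the TCP to a pose.
- r.line_to(position, rotation=None, speed=0.15, stop_force=None): straight line of the TCP; rotation=None keeps the orientation; speed is the mean speed in m/s. With stop_force (N) it stops when the force on the tool has changed by that much, and returns True; else False.
- r.movej(angles): joint-space move.
- fingers.gripper_to(opening, f_grip=None): finger opening in m; f_grip is the grip in N (None keeps the last); returns when the fingers have stopped.
- r.wait(seconds).
- r.inverse_kinematics(position, orientation): joint angles nearest the present ones, or None.
- r.get_state(): the state.
- viewer.capture(name): name is "side" or "top"; returns a dict with "image" (420x560x3 uint8, blue, green, red), "camera_matrix" (3x3 intrinsics, pixels), "k1" (the pictures are not rectified: a ray, as slopes to the right and down, at radius r is drawn at 1 + k1 r^2 times it, then the intrinsics apply), "rvec" (rotation vector, rad) and "tvec" (3), from world to camera coordinates, as OpenCV has them. Camera axes: x right, y down, z forward; pixel columns grow to the right and rows downward; lengths in m; the calibration is good to about 2 mm. A picture is of the moment at which its call begins. There is no depth.
A pose or a line that the arm cannot do raises r.IKError and nothing moves.
- r.close_job(): hands the job in; it is judged then, once.
The state is a dict: "clock": time; "joint_pos": joint angles; "qvel": joint speeds; "effort": joint torques, N m; "tcp_pos": TCP position; "orientation": TCP orientation; "wrist_force": force on the tool from outside, world axes, zero at the start; "ft_torque": the same for the moment, N m; "width": finger opening in m; "grip_force": force on a finger pad.
Only numpy, scipy, OpenCV 4.12 (cv2) and the standard library are available. Lean on these libraries where they do the work, as an engineer would, in place of code of your own. Each camera call takes 0.05 s, during which the arm holds its last target. There are 200 camera calls.

## Working session

There is one attempt and no reset: what is moved stays moved. The work goes in short steps, each a Python script; the robot and the scene stay as the last script left them, time stands still between calls to the robot, and variables do not carry over. Pictures are saved under pics/ and viewed, at most 10 in all, crops included, and the job is handed in when it is done.

```bash
ls; mkdir -p pics; python3 - <<'E'
from rig import r,fingers,viewer
import cv2
for n in("top","side"):
    c=viewer.capture(n);cv2.imwrite(f"pics/{n}0.png",c["image"]);print(n,c["camera_matrix"],c["k1"],c["rvec"],c["tvec"])
print(r.nose_length,r.get_state())
E
```

```text
pics
top [[379.37257582   0.         285.45843843]
 [  0.         379.37257582 216.9431574 ]
 [  0.           0.           1.        ]] -0.05117465393772871 [ 2.11720168 -2.1562129   0.15999965] [0.02009033 0.55614749 1.09363755]
side [[391.42196562   0.         280.97599167]
 [  0.         391.42196562 206.25404854]
 [  0.           0.           1.        ]] 0.012140078613405061 [ 2.36527862 -0.21452004  0.10005639] [-0.5300098   0.08572023  1.04903143]
0.008 {'clock': 0.1, 'joint_pos': array([ 1.02890158e+00,  3.59476935e-01,  1.51132947e+00, -1.34009303e-05,
        1.27250460e+00, -1.15112804e-01]), 'qvel': array([ 0.00100212, -0.00115757, -0.00194726,  0.00017931,  0.00102714,
        0.00186732]), 'effort': array([-1.68888309e-04, -5.28655279e+01, -2.79348242e+01, -1.07412930e-04,
        4.99585658e-03, -1.96084864e-05]), 'tcp_pos': array([0.24807063, 0.54565206, 0.23850945]), 'orientation': array([-6.65190195e-01, -3.06980667e+00,  2.56089013e-03]), 'wrist_force': array([ 0.25317739, -0.73433182,  0.37639589]), 'ft_torque': array([-0.00914446, -0.03361117,  0.03103814]), 'grip_force': 0.0, 'width': 0.08535601918452877}
```

View pics/top0.png

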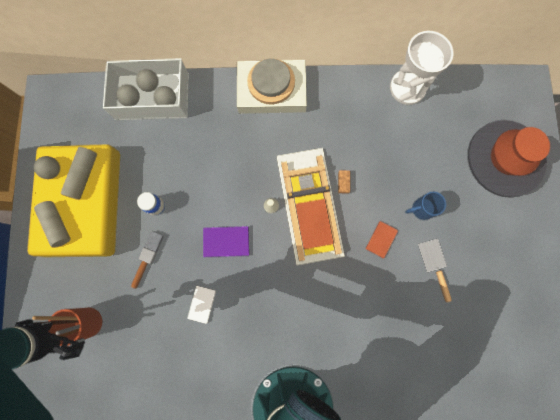

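View pics/side0.png

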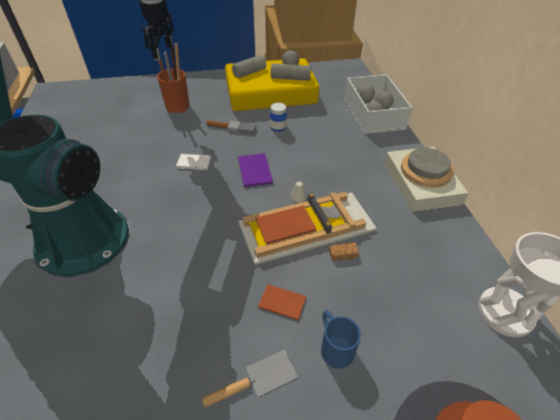

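The top picture has three tile-like candidates: the large terracotta one in the jig at (315,224), a small terracotta one at (382,240) and a purple one at (226,241). The one in the jig fits: it isn't purple, it is the larger of its colour, and it lies between the rails. I'll confirm that in a crop.

```bash
python3 - <<'E'
import cv2
a=cv2.imread("pics/top0.png")[140:275,250:400]
b=cv2.imread("pics/side0.png")[175:265,230:385]
cv2.imwrite("pics/topc.png",cv2.resize(a,None,fx=4.4,fy=4.4,interpolation=2))
cv2.imwrite("pics/sidec.png",cv2.resize(b,None,fx=5,fy=5,interpolation=2))
E
```

```text
(no output)
```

View pics/topc.png

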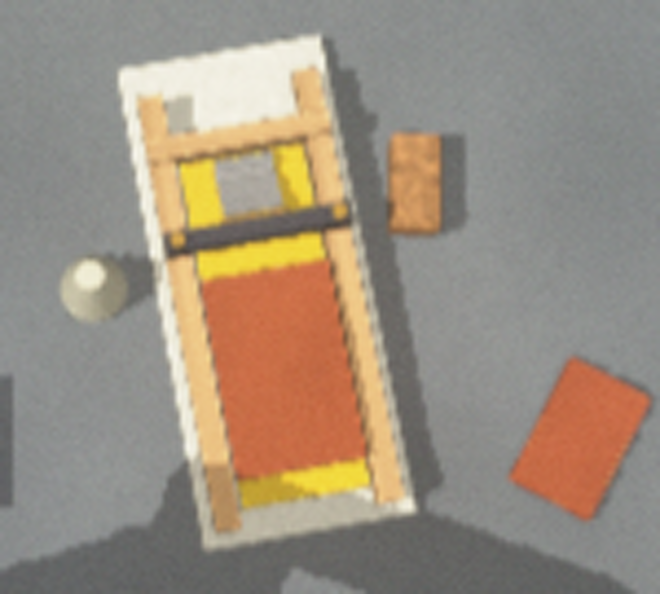

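View pics/sidec.png

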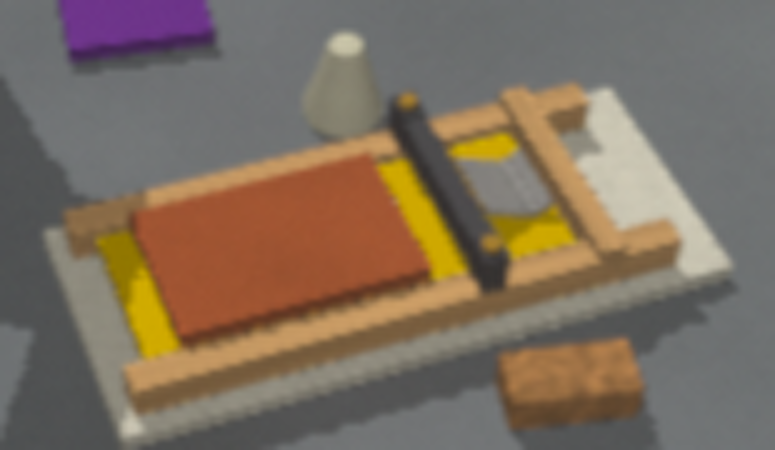

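The crop confirms it: the large terracotta tile lies between the rails, with its top corners at crop pixels (203,280), (330,262), (370,458) and (235,477). The near end of the bar is at about y 225 and the base corners are also clear. Next I fit the jig pose and tile position to both views.

```bash
cat > h.py <<'E'
import numpy as np,cv2
from rig import r,fingers,viewer
def proj(c,P):
    return cv2.projectPoints(np.asarray(P,float).reshape(-1,1,3),c["rvec"],c["tvec"],c["camera_matrix"],np.array([c["k1"],0,0,0,0.]))[0][:,0]
E
python3 - <<'E'
from h import *
from scipy.optimize import least_squares
T,S=viewer.capture("top"),viewer.capture("side")
def px(l,s,o): return (np.array(l,float)+.5)/s-.5+np.array(o)
# order: FL FR NR NL (left=+y)
sg=np.array([[1,1],[1,-1],[-1,-1],[-1,1]])
bt=px([(120,72),(322,37),(415,510),(207,548)],4.4,(250,140)); tt=px([(203,280),(330,262),(370,458),(235,477)],4.4,(250,140))
bs=px([(607,90),(730,265),(125,430),(48,232)],5,(230,175)); ts=px([(372,155),(428,270),(183,338),(135,210)],5,(230,175))
def W(p,pts):
    c,s=np.cos(p[2]),np.sin(p[2]); q=np.array(pts,float); return np.c_[p[0]+c*q[:,0]-s*q[:,1],p[1]+s*q[:,0]+c*q[:,1],q[:,2]]
def f(p,which="both"):
    B=W(p,np.c_[sg*[.175,.075],[.012]*4]); A=W(p,np.c_[sg*[.07,.045]+[p[3],p[4]],[.042]*4])
    o=[]
    if which!="side": o+=[proj(T,B)-bt,proj(T,A)-tt]
    if which!="top": o+=[proj(S,B)-bs,proj(S,A)-ts]
    return np.concatenate(o).ravel()
for w in("both","top","side"):
    q=least_squares(f,[.55,0,.1,-.07,0],args=(w,),loss="soft_l1"); print(w,q.x.round(4),np.abs(f(q.x,w)).round(1))
E
```

```text
both [ 0.5992 -0.0659  0.1559 -0.0634 -0.0009] [0.5 0.9 0.1 0.9 0.7 0.5 0.7 0.5 0.2 0.3 0.2 1.3 0.  0.3 0.9 0.6 0.8 0.8
 1.1 0.2 0.9 1.6 1.2 0.7 0.3 0.6 1.3 0.4 0.6 0.3 1.3 0.5]
top [ 5.988e-01 -6.630e-02  1.546e-01 -6.380e-02  2.000e-04] [0.3 0.8 0.3 0.7 0.7 0.7 0.7 0.6 0.4 0.  0.  1.  0.2 0.  0.6 0.9]
side [ 0.5997 -0.0651  0.1572 -0.0633 -0.0024] [0.8 1.  1.2 0.1 0.7 1.4 1.  0.9 0.  0.5 1.6 0.2 0.2 0.1 1.  0.7]
```

Both views agree to within about 2 mm: jig at (0.599, -0.066), yaw 0.155, tile at jig x = -0.063. I'll go above a point 35 mm behind the tile's centre with the fingers closed, then take a close look.

```bash
cat >> h.py <<'E'
J=np.array([.599,-.066]);yaw=.155
def w(x,z,y=0): c,s=np.cos(yaw),np.sin(yaw); return [J[0]+c*x-s*y,J[1]+s*x+c*y,z]
ROT=np.pi*np.array([-np.sin(yaw/2),np.cos(yaw/2),0])
E
python3 - <<'E'
from h import *
print(r.inverse_kinematics(w(-.098,.12),ROT))
p=r.get_state()["tcp_pos"];r.line_to([p[0],p[1],.33],speed=.2)
r.goto(w(-.098,.2),ROT)
fingers.gripper_to(0.0,40)
r.line_to(w(-.098,.07),speed=.12)
for n in("top","side"): c=viewer.capture(n);cv2.imwrite(f"pics/{n}1.png",c["image"])
s=r.get_state();print(s["clock"],s["tcp_pos"],s["wrist_force"],s["width"],s["joint_pos"])
a=cv2.resize(cv2.imread("pics/side1.png")[170:270,225:385],None,fx=4.5,fy=4.5,interpolation=2)
cv2.imwrite("pics/s1c.png",a)
E
```

```text
[-2.96036425e-01  3.76474102e-01  1.83847692e+00 -4.44089210e-16
  9.26641627e-01 -2.02183275e+00]
5.35 [ 0.50283028 -0.08131665  0.07074055] [-0.34166417  0.08958177 -0.43888304] 3.157933744197534e-05 [-2.96009075e-01  4.53410861e-01  1.87895035e+00 -7.01347002e-06
  8.07580349e-01 -2.02184934e+00]
```

View pics/s1c.png

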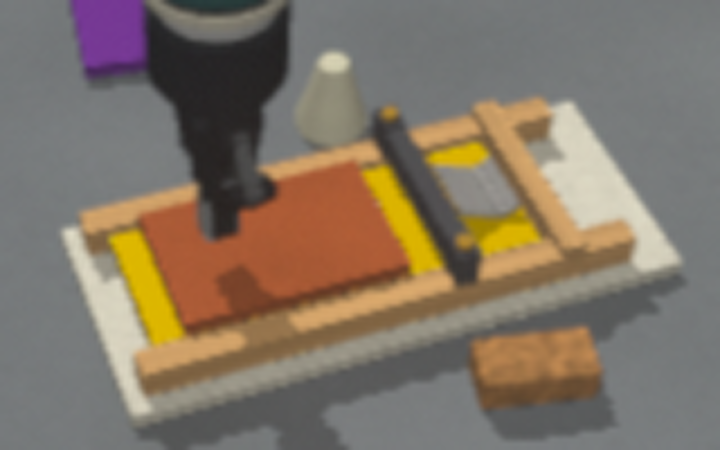

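The fingertips are above the rear half of the tile at about (235,210), roughly 20 mm above it, with the bar well ahead at (425,190). Now I press.

```bash
python3 - <<'E'
from h import *
r.line_to(w(-.098,.055),speed=.05); r.wait(.2)
f0=r.get_state()["wrist_force"]
h=r.line_to(w(-.098,.036),speed=.012,stop_force=14); r.wait(.2)
s=r.get_state();print(h,s["clock"],s["tcp_pos"],f0,s["wrist_force"])
c=viewer.capture("side");cv2.imwrite("pics/side2.png",c["image"])
E
```

```text
True 7.1917 [ 0.5031057  -0.08145128  0.04428241] [0.08015989 0.16119228 0.35949552] [-1.10415908 -0.05875249  9.33293316]
```

The bed is almost on its stop (TCP z 44 mm, 9 N). I'll build the force up to about 17 N, then slide with force feedback.

```bash
python3 - <<'E'
from h import *
z=.0440; x=-.098
F=lambda:r.get_state()["wrist_force"]-np.array([.08,.16,.36])
for i in range(12):
    if F()[2]>16: break
    z-=.0004; r.line_to(w(x,z),speed=.01); r.wait(.05)
print("pressed",z,F(),r.get_state()["clock"])
ux=np.array([np.cos(yaw),np.sin(yaw)])
while x<-.030:
    x+=.006; r.line_to(w(x,z),speed=.04)
    f=F(); fz=f[2]; along=-f[:2]@ux
    p=r.get_state()["tcp_pos"]
    print(round(x,3),round((p[:2]-J)@ux,4),round(z,4),p[2].round(4),fz.round(1),along.round(1))
    if along>9 or fz>30: print("stop");break
    z-=np.clip((17-fz)*.00008,-.0004,.0004)
print(r.get_state()["clock"])
for n in("top","side"): c=viewer.capture(n);cv2.imwrite(f"pics/{n}3.png",c["image"])
a=cv2.imread("pics/top3.png")[140:275,250:400];b=cv2.imread("pics/side3.png")[170:270,225:385]
cv2.imwrite("pics/m3.png",np.hstack([cv2.resize(a,(400,360),interpolation=2),cv2.resize(b,(400,360),interpolation=2)]))
E
```

```text
pressed 0.04240000000000001 [-1.79002464  0.42523697 16.49102998] 8.4417
-0.092 -0.0895 0.0424 0.044 13.0 -0.9
-0.086 -0.0831 0.0421 0.0439 14.2 -1.7
-0.08 -0.0769 0.0418 0.0439 18.1 -0.8
-0.074 -0.071 0.0419 0.044 17.1 -0.1
-0.068 -0.0651 0.0419 0.044 15.0 -0.2
-0.062 -0.0589 0.0418 0.044 16.0 -0.7
-0.056 -0.0529 0.0417 0.044 17.4 -0.4
-0.05 -0.0469 0.0417 0.044 16.4 -0.5
-0.044 -0.0408 0.0417 0.044 16.7 -0.4
-0.038 -0.0353 0.0417 0.044 18.1 1.2
-0.032 -0.0297 0.0418 0.044 18.3 1.3
-0.026 -0.0235 0.0419 0.044 16.4 1.2
12.0417
```

View pics/m3.png

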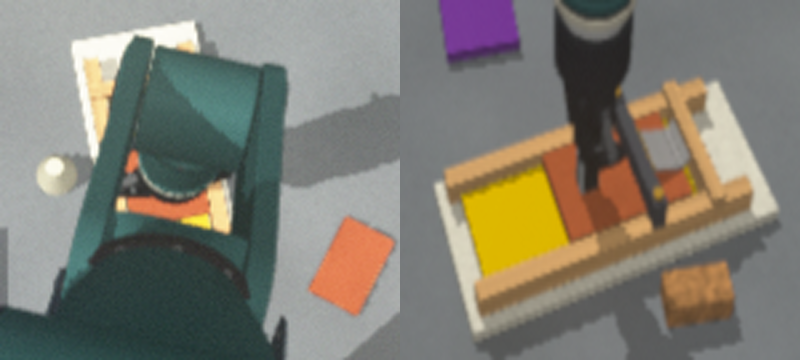

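The tile follows the fingers. In the side view its front is past the bar and under the leaf, with a small yellow gap left before the end stop at (690,190). I'll continue until the stop pushes back.

```bash
python3 - <<'E'
from h import *
z=.0419; x=-.026
F=lambda:r.get_state()["wrist_force"]-np.array([.08,.16,.36])
ux=np.array([np.cos(yaw),np.sin(yaw)])
while x<.004:
    x+=.002; r.line_to(w(x,z),speed=.02)
    f=F(); fz=f[2]; along=-f[:2]@ux
    p=r.get_state()["tcp_pos"]
    print(round(x,3),round((p[:2]-J)@ux,4),round(z,4),p[2].round(4),fz.round(1),along.round(1))
    if along>6 or fz>28: print("stop");break
    z-=np.clip((17-fz)*.00008,-.0004,.0004)
print(r.get_state()["clock"])
c=viewer.capture("side");cv2.imwrite("pics/side4.png",c["image"])
E
```

```text
-0.024 -0.0219 0.0419 0.044 16.1 1.4
-0.022 -0.0199 0.0418 0.044 17.1 1.5
-0.02 -0.0179 0.0418 0.044 16.7 2.6
-0.018 -0.0159 0.0418 0.044 17.4 1.1
-0.016 -0.014 0.0418 0.044 15.3 0.9
-0.014 -0.0118 0.0417 0.044 17.4 2.0
-0.012 -0.0099 0.0417 0.044 16.3 1.5
-0.01 -0.0085 0.0417 0.044 18.3 2.3
-0.008 -0.0069 0.0418 0.044 19.0 3.7
-0.006 -0.0051 0.042 0.044 18.4 3.1
-0.004 -0.0032 0.0421 0.044 16.4 4.0
-0.002 -0.0011 0.042 0.044 17.5 3.7
0.0 0.0008 0.0421 0.044 16.7 3.1
0.002 0.0028 0.042 0.044 17.5 3.9
0.004 0.0048 0.0421 0.044 17.3 3.7
15.8917
```

```bash
python3 - <<'E'
import cv2,numpy as np
b=cv2.imread("pics/side4.png")[175:265,255:385]
cv2.imwrite("pics/s4c.png",cv2.resize(b,None,fx=6,fy=6,interpolation=2))
E
```

```text
(no output)
```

View pics/s4c.png

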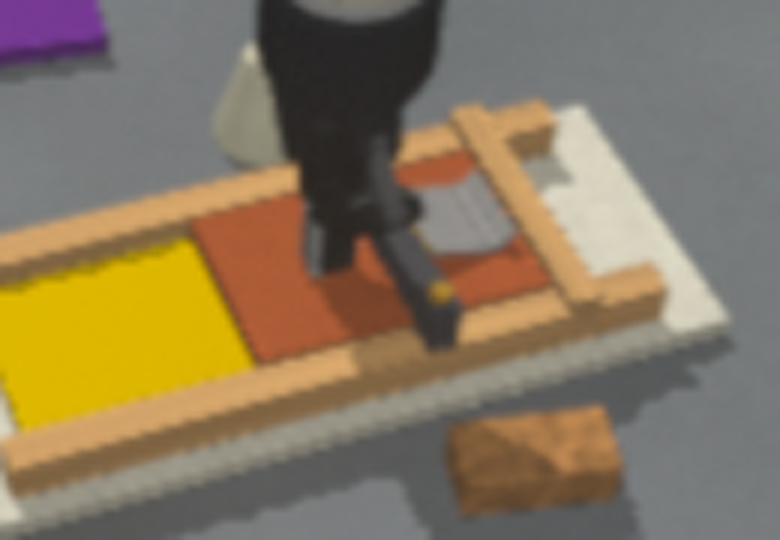

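The tile's front meets the stop and no yellow shows between them. Its rear edge runs from (192,222) to (258,362). I'll lift straight up, move clear and check the result.

```bash
python3 - <<'E'
from h import *
r.line_to(w(.003,.06),speed=.03)
r.line_to(w(-.02,.16),speed=.12)
r.line_to(w(-.13,.25),speed=.15)
r.wait(.5)
c=viewer.capture("side");cv2.imwrite("pics/side5.png",c["image"])
b=c["image"][175:265,255:385]
cv2.imwrite("pics/s5c.png",cv2.resize(b,None,fx=6,fy=6,interpolation=2))
for xr in(-.0495,-.045,-.041):
    print(xr,((proj(c,[w(xr,.0375,.045),w(xr,.0375,-.045)])-[255,175]+.5)*6-.5).round(0).tolist())
s=r.get_state();print(s["clock"],s["wrist_force"])
E
```

```text
-0.0495 [[179.0, 217.0], [250.0, 359.0]]
-0.045 [[189.0, 214.0], [260.0, 357.0]]
-0.041 [[197.0, 212.0], [268.0, 355.0]]
19.35 [0.46273695 0.35488548 0.21718663]
```

View pics/s5c.png

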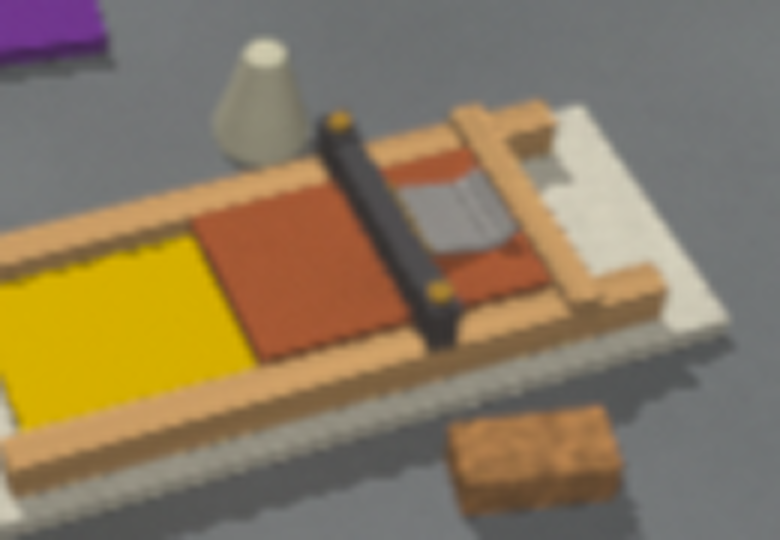

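The tile lies flat under the bar and the leaf. Its rear edge, (193,217) to (260,360), matches the prediction for home, (189,214) to (260,357), and its front touches the stop. The bystanders in view haven't moved and the arm is clear.

```bash
python3 -c "
from rig import r
print(r.close_job())"
```

```text
the job is handed in; nothing more can be done
None
```

The job is handed in: the last picture shows the tile home against the end stop, flat under the bar and leaf spring, with the arm clear. No verdict came back.

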